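Open the comb binder, release its handle catch and hold the comb fingers spread

TASK

Get the comb binding machine ready for the person opposite to hook on a comb: lift its cover by the dark bar until it leans back on its stop by itself, then flip the red safety catch inboard so that the handle is free. Then pull the handle on the right side forward all the way to its stop and keep holding it there with the gripper: finish while still holding it, with the comb fingers spread. Leave the two paint bottles and the purple tumbler standing where they are.

Things in the scene. Friction and masses are not known exactly. Their poses are not given: they have to be found in the camera images.
- binder: Comb binding machine, light grey casing 250 (x) x 380 (y) mm, deck 85 mm high, fixed to the table. Origin: centre of its underside; x points from its low front (robot side) to its rear, y to its left, z up. The front 35 mm (x below -90 mm) is only 50 mm high. Mid-deck stands a row of steel comb fingers, up to 28 mm above the deck.
- cover (a joint): Cream cover, 190 mm deep, 376 mm wide, 50 mm high shell of 0.4 kg over the deck, hinged along its rear edge. 0 = shut, grows as its front rises; 1.85 rad = leaning back on its stop. It falls shut when let go below about 1.2 rad; above about 1.4 rad it sinks slowly back onto its stop by itself.
- cover_bar (a point): Middle of the dark carrying bar along the front of the cover: round, 14 mm thick, parallel to the binder's y, 104 mm free between its two brackets; its axis is 36 mm in front of the cover's front face and 110 mm above the table when shut (60 mm above the front part of the casing).
- cover_hinge (a point): Point on the cover's hinge axis (parallel to the binder's y), level with the middle of the bar, 85 mm above the table; the bar's axis turns about it at 227 mm radius.
- catch (a joint): Red safety catch at the right of the deck, under the cover: a rocker on a shaft parallel to the binder's x. 0 = locked: thumb paddle upright, nose out over the casing's right edge, close in front of the handle's arm. Grows as the paddle tips inboard (binder's +y); 1.5 rad = free: paddle almost flat above the deck, nose up. Stays where left (about 1 N at the paddle's tip moves it).
- catch_paddle (a point): Middle of the free end of the thumb paddle: a red plate 24 mm wide along the binder's x, 6 mm thick, reaching 34 mm from the shaft (its top 128 mm above the table when upright). The deck beside it is 85 mm high; outboard of it the casing ends 18 mm away.
- catch_axle (a point): Point on the catch's shaft axis directly below the paddle, 94 mm above the table.
- handle (a joint): Operating handle on the binder's right side: flat dark arm turning about an axis parallel to the binder's y, black round grip at its end. 0 = at rest, leaning 0.25 rad back (+x) from upright; grows as it is pulled forward (-x) and down; 1.05 rad = forward stop. A spring drives it back to 0 when let go; about 5 N at the grip holds it forward. It drives the hooks that spread the comb.
- handle_grip (a point): Middle of the handle's black rubber grip: round, 24 mm thick, 100 mm long, parallel to the binder's y, sticking out to the right of the arm; about 215 mm above the table at rest, 168 mm at the forward stop. It can be pinched from above and turns in the fingers as the handle swings.
- handle_pivot (a point): Point on the handle's pivot axis level (in the binder's y) with the middle of the grip, 50 mm above the table; the grip's axis turns about it at 170 mm radius.
- paint_green_bottle_mid (a point): Middle of the paint bottle with the green band: 39 mm thick, 130 mm tall, upright. Not to be moved.
- paint_wine_bottle_mid (a point): Middle of the paint bottle with the wine-red band: 39 mm thick, 130 mm tall, upright. Not to be moved.
- tumbler_mid (a point): Middle of the purple tumbler: 72 mm wide at the rim, 95 mm tall, upright. Not to be moved.
- rake (a joint): The row of 21 small dark hooks along the middle of the deck (under the cover) that spreads the comb: slides towards the binder's -x, driven by the handle. 0 = closed up against the fixed steel pins, about 0.02 m = fully spread (handle at its forward stop).
Things that resemble listed ones, but are neither listed nor needed, are in the scene too. Several things look just like the part that bears tumbler_mid: the one meant starts farthest to the robot's right.

How it is judged:
On the way, in this order (a step that is already met when the one before it is completed fails the run):
1. the cover leans back on its stop by itself, while the handle is still locked (value of joint cover above 1.75 rad and contact force between the fingers and cover below 0.5 N and value of joint catch below 0.6 rad and value of joint handle below 0.15 rad), for 0.2 s.
2. the safety catch is flipped free, before the handle is pulled (value of joint catch above 1.2 rad and value of joint handle below 0.15 rad), for 0.2 s.
3. the gripper holds the handle at its forward stop (value of joint handle above 0.97 rad and contact force between the fingers and handle above 2 N), for 0.5 s.
At the end, for the whole second after the job is handed in: The gripper's fingers hold the handle (over 2 N) within 0.08 rad of its forward stop (above 0.97 rad), the comb hooks are spread over 14 mm, the catch is free (above 1.2 rad), the cover leans on its stop (above 1.75 rad) touched by nothing, and bottles and tumbler stand upright (all of step 3 and value of joint rake above 0.014 m and value of joint catch above 1.2 rad and value of joint cover above 1.75 rad and contact force between anything else and cover below 0.5 N and angle between each of paint_green_bottle_mid, paint_wine_bottle_mid, tumbler_mid's own z axis and vertical below 0.2 rad); the arm keeps its last pose, push and grip.
It fails at once if a bottle or the tumbler is moved by more than 25 mm (distance of any of paint_green_bottle_mid, paint_wine_bottle_mid, tumbler_mid from where it was at the start of the episode above 0.025 m).
It also fails if it takes over 67 s, if anything falls off the work surface, if the arm or the gripper's body presses on something with over 40 N, if the wrist force passes 120 N, or if a joint passes its speed limit or range.

ROBOT

A 7-joint arm with a two-finger parallel gripper is mounted at the origin on the work surface. World frame = base frame: x ahead of the robot, y to its left, z up, the work surface at z = 0. Lengths are in m, angles in rad, forces in N, time in s.
With the tool pointing down it reaches from about 0.35 to 0.9 m from the base axis. Payload 7.2 kg.
Tool frame: the origin (TCP) lies where the fingers leave the gripper's body, on its centre line; the fingertips stand 80 mm ahead of it and the grasp point (between the pads) lies 61 mm ahead of it; z points along the fingers, y is the line along which they close (so a half turn about z gives the same grasp; the last joint's range is limited). The gripper opens to 88 mm and grips with 3 to 60 N. Pads are 20 mm wide; open, the fingers measure 115 mm over their backs; the gripper's body (75 mm by 178 mm) begins 61 mm behind the grasp point.
Start: joints at [-1.179, 0.411, -0.013, 1.596, 0.006, 1.134, -0.082], TCP at [0.277, 0.56, 0.303] pointing down, gripper open.
Joint ranges: [-2.95, 2.95], [-0.29, 1.99], [-1.47, 1.44], [0.14, 2.54], [-1.03, 4.17], [0.13, 1.85], [-2.86, 2.86]. Speed limits (rad/s): [2.39, 2.39, 3.01, 3.01, 3.14, 3.14, 3.14].

INTERFACE

Orientations are given as a 3x3 rotation matrix whose columns are the frame's x, y, z axes.
In Python, from workcell import manip gives the robot as it stands. The module is installed in compiled form; this text tells all that it offers.
- The arm moves only by the shell command python3 -m pendant 'ROWS'. ROWS is JSON, one flat list of numbers, 7 for each row, row after row: the opening, from -1 (shut) to 1 (fully open), then the shift along the world's x, y, z in cm, then the turn, a rotation vector about the world's x, y, z in rad. A call has 1 to 20 rows; each row shifts and turns the commanded pose from where the row before left it; what a row does not reach is not made up. A row lasts 1/10 s, in which the tool goes at most 50 mm and 8.59 degrees, less where a joint would pass 70% of its speed; a pose out of reach is approached as far as the arm can. A call with a gripper value outside its range is refused whole. The fingers move at their own pace and stop on an object; the grip force is fixed at half the most. Time passes only in rows, so rows that do not move let the fingers close. It gives the time, the measured TCP pose, the force, the opening and the grip force at its end, in the units of the state.
- manip.state(): the state, without advancing time (a new reading comes with each control period).
- manip.snapshot(name): name is "side" or "top"; returns (picture, depth): 420x560x3 uint8, red, green, blue; 420x560 float32, m along the optical axis (not along the pixel's ray), 0 where there is no reading.
- manip.get_calibration(name): a dict with "fovy" (degrees; the focal length in pixels is half the picture's height over the tangent of half this angle, whatever the lens; pixels are square), "cx", "cy" (the principal point, pixels), "view" (4x4, takes a point from world to camera coordinates). Camera axes: x right, y up, looking along -z (the intrinsics and any distortion apply to the point x, -y, -z); pixel columns grow to the right and rows downward; lengths in m; the calibration is good to about 2 mm. A picture is of the moment at which its call begins. get_calibration takes no time and is no camera call.
- manip.close_job(): hands the job in; it is judged then, once.
The state is a dict: "time_s": time; "joints": joint angles; "qd": joint speeds; "joint_torque": joint torques, N m; "position": TCP position; "eef_rot": TCP orientation; "wrist_force": force on the tool from outside, world axes, zero at the start; "moment": the same for the moment, N m; "grip_width": finger opening in m; "grip_force": force on a finger pad.
Only numpy, scipy, OpenCV 4.12 (cv2) and the standard library are available. Lean on these libraries where they do the work, as an engineer would, in place of code of your own. Each camera call takes 0.05 s, during which the arm holds its last target. There are 200 camera calls.

## Working session

There is one attempt and no reset: what is moved stays moved. The work goes in short steps, Python scripts to look and compute and a shell command to move; the robot and the scene stay as the last step left them, time stands still between calls to the robot, and variables do not carry over. Pictures are saved under pics/ and viewed, at most 10 in all, crops included, and the job is handed in when it is done.

```bash
mkdir -p pics; cat > h.py <<'E'
import numpy as np, cv2
from workcell import manip
def snap(n,f):
    p,d=manip.snapshot(n); cv2.imwrite('pics/'+f+'.png',p[:,:,::-1]); np.save(f+'.npy',d); np.save(f+'_p.npy',p); return p,d
def cloud(n,d):
    c=manip.get_calibration(n); H,W=d.shape; f=H/2/np.tan(np.radians(c['fovy'])/2)
    u,v=np.meshgrid(np.arange(W),np.arange(H))
    P=np.stack([(u-c['cx'])/f*d,-(v-c['cy'])/f*d,-d,np.ones_like(d)],-1)
    return (P@np.linalg.inv(np.array(c['view'])).T)[...,:3]
E
python3 - <<'E'
from h import *
s=manip.state();print({k:np.round(v,3).tolist() for k,v in s.items()})
for n in('side','top'):
    c=manip.get_calibration(n);print({k:np.round(v,3).tolist() if not isinstance(v,str) else v for k,v in c.items()})
    p,d=snap(n,n+'0');print((d>0).mean())
E
```

```text
{'time_s': 0.0, 'joints': [-1.179, 0.412, -0.013, 1.597, 0.006, 1.134, -0.082], 'qd': [0.0, 0.001, 0.0, -0.0, 0.001, 0.0, 0.001], 'joint_torque': [0.001, -58.796, 0.643, -29.107, -0.054, 0.019, 0.0], 'position': [0.277, 0.56, 0.302], 'eef_rot': [[-0.896, 0.444, -0.001], [0.444, 0.896, -0.001], [-0.0, -0.002, -1.0]], 'wrist_force': [0.28, -0.152, 0.67], 'moment': [0.03, 0.017, -0.022], 'grip_force': 0.0, 'grip_width': 0.088}
{'fovy': 53.36, 'cx': 282.004, 'cy': 209.099, 'view': [[0.84, -0.543, -0.003, -0.436], [0.293, 0.448, 0.844, -0.33], [-0.457, -0.71, 0.536, -0.762], [0.0, 0.0, 0.0, 1.0]]}
0.9958801020408163
{'fovy': 48.343, 'cx': 274.632, 'cy': 208.198, 'view': [[0.015, -1.0, -0.01, 0.051], [0.989, 0.013, 0.148, -0.573], [-0.148, -0.012, 0.989, -1.264], [0.0, 0.0, 0.0, 1.0]]}
0.9961777210884354
```

View pics/top0.png

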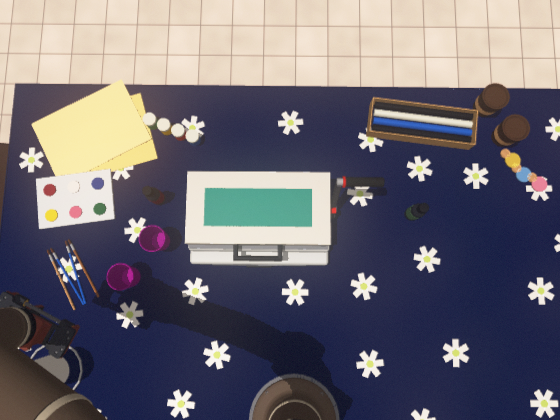

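View pics/side0.png

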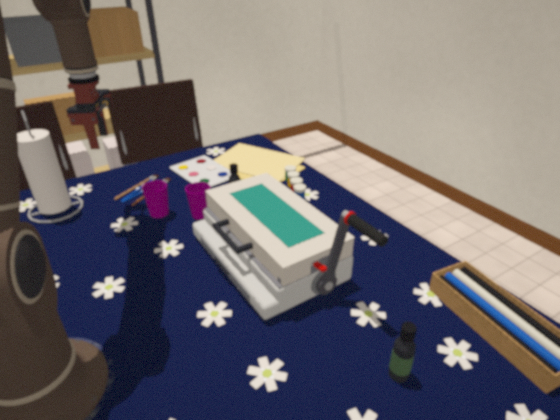

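Top view: the binder is centred near (258,218), with the bar at (258,252), handle grip at (365,183) and red catch nose at (334,210). The bottles are at (155,195) and (415,211). The tumblers are at (152,238) and (122,277); (152,238) lies farther to the robot's right, so it is the one meant. The side view agrees: bar at (232,235), grip at (366,229), red catch nose at (321,267).

```bash
python3 - <<'E'
from h import *
for n,pts in (('top',dict(bar=(258,258),barL=(240,258),barR=(277,258),cvFL=(190,240),cvFR=(327,240),cvRL=(190,175),cvRR=(327,175),frontL=(195,261),frontR=(322,261),grip=(365,183),gripR=(380,183),gripL=(352,183),red=(334,210),green=(415,211),wine=(155,195),t1=(152,238),t2=(122,277))),('side',dict(bar=(232,235),grip=(366,229),gripR=(380,240),gripL=(352,218),red=(321,267),cvFR=(265,270),green=(403,345),t1=(197,195)))):
    d=np.load(n+'0.npy'); P=cloud(n,d)
    for k,(u,v) in pts.items(): print(n,k,np.round(P[v,u],3))
# dark pixels bar in top + grip
for n in('top','side'):
    d=np.load(n+'0.npy');p=np.load(n+'0_p.npy').astype(int);P=cloud(n,d)
    lum=p.max(-1)
    for nm,(zl,zh),(x0,x1),(y0,y1) in (('bar',(.1,.122),(.3,.62),(-.1,.25)),('grip',(.19,.235),(.4,.9),(-.5,-.05))):
        m=(lum<90)&(P[...,2]>zl)&(P[...,2]<zh)&(P[...,0]>x0)&(P[...,0]<x1)&(P[...,1]>y0)&(P[...,1]<y1)
        Q=P[m];print(n,nm,m.sum(),np.round(Q.min(0),3),np.round(np.median(Q,0),3),np.round(Q.max(0),3))
    m=(P[...,2]>.125)&(P[...,2]<.15)&(lum>120)&(np.abs(P[...,1])<.3)&(P[...,0]<.9)
    Q=P[m];print('cover',np.round(np.percentile(Q,[1,50,99],axis=0),3).tolist())
    r=cv2.minAreaRect((Q[:,:2]*1000).astype(np.float32));print(r)
    m=(p[...,0]>130)&(p[...,1]<70)&(p[...,2]<70)&(P[...,2]>.07)
    print('red',np.round(P[m],3).tolist()[:40])
im=cv2.imread('pics/side0.png')[170:320,180:400];cv2.imwrite('pics/s0c.png',cv2.resize(im,None,fx=3.6,fy=3.6,interpolation=3))
E
```

```text
top bar [0.43  0.099 0.118]
top barL [0.429 0.146 0.118]
top barR [0.43  0.05  0.119]
top cvFL [0.473 0.275 0.133]
top cvFR [ 0.477 -0.078  0.135]
top cvRL [0.644 0.282 0.133]
top cvRR [ 0.647 -0.078  0.136]
top frontL [0.422 0.274 0.051]
top frontR [ 0.427 -0.073  0.052]
top grip [ 0.609 -0.161  0.226]
top gripR [ 0.609 -0.196  0.228]
top gripL [ 0.608 -0.129  0.226]
top red [ 0.56  -0.1    0.104]
top green [ 0.561 -0.317  0.095]
top wine [0.597 0.383 0.089]
top t1 [0.486 0.407 0.01 ]
top t2 [0.375 0.488 0.002]
side bar [0.462 0.137 0.083]
side grip [ 0.606 -0.165  0.223]
side gripR [ 0.605 -0.203  0.221]
side gripL [ 0.608 -0.122  0.224]
side red [ 0.558 -0.095  0.101]
side cvFR [ 0.462 -0.021  0.085]
side green [ 0.556 -0.333  0.094]
side t1 [0.463 0.353 0.09 ]
top bar 280 [ 0.425 -0.099  0.102] [0.433 0.095 0.117] [0.597 0.162 0.122]
top grip 386 [ 0.594 -0.206  0.191] [ 0.611 -0.154  0.225] [ 0.627 -0.092  0.231]
cover [[0.466, -0.083, 0.13], [0.558, 0.1, 0.136], [0.653, 0.286, 0.141]]
((560.1248779296875, 102.00749969482422), (190.74647521972656, 376.8247375488281), 0.310032576
[... 1548 characters left out ...]
, 0.227], [0.611, -0.112, 0.227], [0.607, -0.107, 0.223], [0.606, -0.111, 0.226], [0.607, -0.113, 0.227], [0.604, -0.108, 0.223], [0.604, -0.111, 0.224], [0.604, -0.113, 0.225], [0.604, -0.106, 0.219], [0.604, -0.109, 0.22], [0.604, -0.111, 0.221], [0.604, -0.102, 0.214], [0.601, -0.109, 0.219], [0.601, -0.112, 0.221], [0.601, -0.106, 0.215], [0.601, -0.109, 0.217], [0.6, -0.113, 0.219], [0.601, -0.11, 0.215], [0.562, -0.072, 0.097], [0.554, -0.074, 0.099], [0.558, -0.073, 0.096], [0.559, -0.075, 0.098], [0.56, -0.077, 0.099], [0.562, -0.078, 0.098], [0.552, -0.077, 0.099], [0.556, -0.077, 0.098], [0.557, -0.078, 0.098], [0.559, -0.079, 0.097], [0.561, -0.081, 0.098], [0.563, -0.081, 0.097]]
```

View pics/s0c.png

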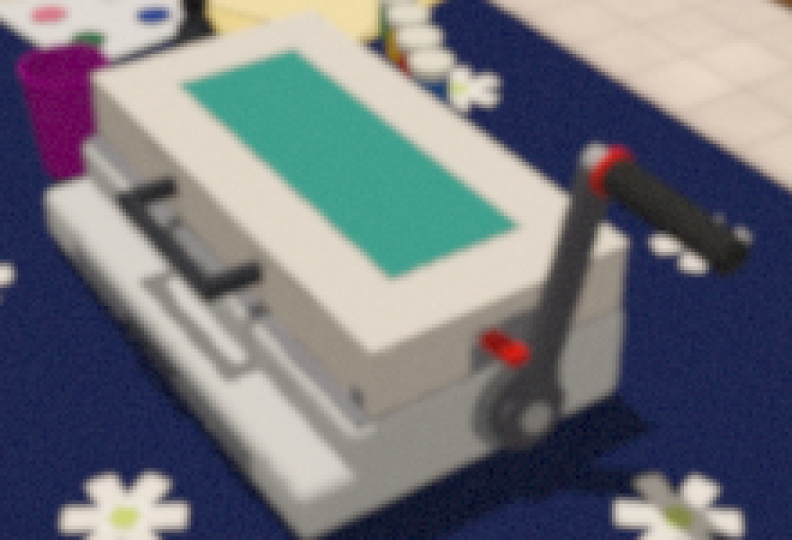

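The crop shows the cover shut with the dark bar in front, the red catch nose (505,345) sticking out under the cover, and the handle standing at rest with its black grip at (670,215).

Measured values, which match the given heights:

| Thing | Position (m) |
|---|---|
| Binder yaw | about 0 |
| Bar axis | (0.430, 0.100, 0.110) |
| Hinge | (0.656, –, 0.085) |
| Catch axle | about (0.560, -0.072, 0.094) |
| Grip | (0.609, -0.158, 0.215) |

First move is to above the bar, with the fingers closing along x.

```bash
python3 -m pendant '[-0.32,1.53,-4.6,0,0,0,-0.111,-0.32,1.53,-4.6,0,0,0,-0.111,-0.32,1.53,-4.6,0,0,0,-0.111,-0.32,1.53,-4.6,0,0,0,-0.111,-0.32,1.53,-4.6,0,0,0,-0.111,-0.32,1.53,-4.6,0,0,0,-0.111,-0.32,1.53,-4.6,0,0,0,-0.111,-0.32,1.53,-4.6,0,0,0,-0.111,-0.32,1.53,-4.6,0,0,0,-0.111,-0.32,1.53,-4.6,0,0,0,-0.111,-0.32,0,0,0,0,0,0,-0.32,0,0,0,0,0,0]'; python3 -c "
from h import *
print(manip.state()['eef_rot'],manip.state()['joints'])"
```

```text
time_s: 1.3
position: [0.4304, 0.0994, 0.3026]
eef_rot: [[0.001, 1.0, -0.0], [1.0, -0.001, 0.0], [0.0, -0.0, -1.0]]
wrist_force: [-1.0, 0.9, 0.2]
grip_width: 0.0299
grip_force: 0.0
[[ 9.14520996e-04  9.99999552e-01 -2.45179951e-04]
 [ 9.99999562e-01 -9.14472633e-04  1.97293867e-04]
 [ 1.97069568e-04 -2.45360273e-04 -9.99999950e-01]] [-0.71366216  0.08554661  0.40684321  2.03762895 -0.03985341  1.02589595
 -0.28839192]
```

```bash
python3 -m pendant '[-0.32,0,0,-3.5,0,0,0,-0.32,0,0,-3.5,0,0,0,-0.32,0,0,-3,0,0,0,-0.32,0,0,-1.5,0,0,0,-0.32,0,0,-1.2,0,0,0,-0.32,0,0,0,0,0,0,-1,0,0,0,0,0,0,-1,0,0,0,0,0,0,-1,0,0,0,0,0,0,-1,0,0,0,0,0,0,-1,0,0,0,0,0,0]'; python3 - <<'E'
import numpy as np
r=.227;a0=np.pi-np.arctan2(.025,.2256)
t=np.linspace(0,1.62,25);x=r*np.cos(a0-t);z=r*np.sin(a0-t)
print(np.round(np.diff(x)*100,2).tolist());print(np.round(np.diff(z)*100,2).tolist())
E
```

```text
time_s: 2.4
position: [0.4309, 0.1007, 0.1763]
eef_rot: [[-0.001, 1.0, 0.002], [1.0, 0.001, 0.001], [0.001, 0.002, -1.0]]
wrist_force: [1.2, 2.1, 3.7]
grip_width: 0.0133
grip_force: 30.0
[0.22, 0.32, 0.42, 0.52, 0.62, 0.71, 0.8, 0.89, 0.97, 1.05, 1.12, 1.19, 1.25, 1.31, 1.36, 1.4, 1.44, 1.47, 1.5, 1.52, 1.53, 1.53, 1.53, 1.52]
[1.52, 1.5, 1.47, 1.44, 1.4, 1.36, 1.31, 1.25, 1.19, 1.12, 1.05, 0.97, 0.89, 0.8, 0.71, 0.62, 0.52, 0.42, 0.32, 0.22, 0.12, 0.01, -0.09, -0.19]
```

Gripped (13.3 mm, 30 N). Now I'll lift along the arc, first part.

```bash
python3 -m pendant '[-1,0.22,0,1.52,0,0,0,-1,0.32,0,1.5,0,0,0,-1,0.42,0,1.47,0,0,0,-1,0.52,0,1.44,0,0,0,-1,0.62,0,1.4,0,0,0,-1,0.71,0,1.36,0,0,0,-1,0.8,0,1.31,0,0,0,-1,0.89,0,1.25,0,0,0,-1,0.97,0,1.19,0,0,0,-1,1.05,0,1.12,0,0,0,-1,0,0,0,0,0,0]'
```

```text
time_s: 3.5
position: [0.4932, 0.1006, 0.3122]
eef_rot: [[-0.002, 1.0, -0.007], [1.0, 0.002, 0.001], [0.001, -0.007, -1.0]]
wrist_force: [-14.7, 1.5, 12.7]
grip_width: 0.0132
grip_force: 30.0
```

Contact pushes the tool outward by about 19 N along the radius, so I'll ease outward a little while continuing.

```bash
python3 -m pendant '[-1,0.95,0,1.3,0,0,0,-1,1.1,0,1.1,0,0,0,-1,1.25,0,0.9,0,0,0,-1,1.31,0,0.82,0,0,0,-1,0,0,0,0,0,0]'
```

```text
time_s: 4.0
position: [0.5421, 0.1006, 0.353]
eef_rot: [[-0.001, 1.0, -0.0], [1.0, 0.001, 0.001], [0.001, -0.0, -1.0]]
wrist_force: [-4.0, 3.8, 4.0]
grip_width: 0.013
grip_force: 30.0
```

```bash
python3 -m pendant '[-1,1.36,0,0.75,0,0,0,-1,1.4,0,0.65,0,0,0,-1,1.44,0,0.55,0,0,0,-1,1.47,0,0.45,0,0,0,-1,1.5,0,0.35,0,0,0,-1,1.52,0,0.24,0,0,0,-1,1.53,0,0.13,0,0,0,-1,1.53,0,0.02,0,0,0,-1,1.53,0,-0.08,0,0,0,-1,1.52,0,-0.18,0,0,0,-1,0,0,0,0,0,0]'
```

```text
time_s: 5.1
position: [0.6905, 0.1, 0.3804]
eef_rot: [[-0.001, 1.0, 0.0], [1.0, 0.001, -0.001], [-0.001, 0.0, -1.0]]
wrist_force: [1.7, 1.2, 0.1]
grip_width: 0.0136
grip_force: 30.0
```

```bash
python3 -m pendant '[0,0,0,0,0,0,0,0.2,0,0,0,0,0,0,0.2,0,0,1.5,0,0,0,0.2,0,0,3,0,0,0,0.2,0,0,3,0,0,0,0.2,0,0,3,0,0,0,0.2,-3,-1,0,0,0,0,-1,-4,-2,0,0,0,0,-1,-4,-2,0,0,0,0,-1,0,0,0,0,0,0,-1,0,0,0,0,0,0,-1,0,0,0,0,0,0,-1,0,0,0,0,0,0,-1,0,0,0,0,0,0,-1,0,0,0,0,0,0]'; python3 - <<'E'
from h import *
p,d=snap('side','side1');P=cloud('side',d)
p2,d2=snap('top','top1');P2=cloud('top',d2)
for n,p,P in(('s',p,P),('t',p2,P2)):
    p=p.astype(int);m=(p[...,0]>110)&(p[...,1]<70)&(p[...,2]<70)&(P[...,2]>.085)&(P[...,2]<.14)&(abs(P[...,1]+.08)<.05)
    Q=P[m];print(n,len(Q));print(np.round(np.array(sorted(Q.tolist(),key=lambda q:q[2]))[::4],3).tolist())
im=np.hstack([cv2.imread('pics/side1.png')[130:330,180:380],cv2.imread('pics/top1.png')[110:310,200:400]])
cv2.imwrite('pics/c1.png',cv2.resize(im,None,fx=2,fy=2,interpolation=3))
E
```

```text
time_s: 6.6
position: [0.5802, 0.0505, 0.4857]
eef_rot: [[-0.001, 1.0, -0.001], [1.0, 0.001, -0.001], [-0.001, -0.001, -1.0]]
wrist_force: [0.3, -0.5, -0.9]
grip_width: 0.0006
grip_force: 0.0
s 193
[[0.576, -0.076, 0.088], [0.554, -0.075, 0.094], [0.567, -0.072, 0.095], [0.554, -0.096, 0.095], [0.554, -0.078, 0.096], [0.558, -0.077, 0.097], [0.565, -0.078, 0.097], [0.561, -0.073, 0.098], [0.566, -0.085, 0.098], [0.559, -0.104, 0.099], [0.555, -0.098, 0.099], [0.557, -0.103, 0.099], [0.566, -0.078, 0.099], [0.553, -0.098, 0.099], [0.557, -0.096, 0.1], [0.557, -0.093, 0.1], [0.559, -0.087, 0.1], [0.556, -0.101, 0.101], [0.499, -0.072, 0.101], [0.563, -0.102, 0.101], [0.561, -0.098, 0.101], [0.563, -0.095, 0.102], [0.484, -0.071, 0.102], [0.487, -0.07, 0.103], [0.489, -0.07, 0.104], [0.494, -0.071, 0.105], [0.495, -0.069, 0.106], [0.5, -0.07, 0.108], [0.486, -0.071, 0.109], [0.5, -0.07, 0.11], [0.492, -0.07, 0.111], [0.489, -0.07, 0.112], [0.503, -0.068, 0.113], [0.492, -0.07, 0.114], [0.498, -0.069, 0.116], [0.492, -0.069, 0.116], [0.491, -0.067, 0.118], [0.498, -0.069, 0.118], [0.488, -0.068, 0.119], [0.5, -0.069, 0.12], [0.483, -0.068, 0.121], [0.495, -0.069, 0.123], [0.498, -0.068, 0.123], [0.499, -0.066, 0.124], [0.483, -0.065, 0.125], [0.493, -0.069, 0.126], [0.494, -0.067, 0.127], [0.492, -0.066, 0.127], [0.486, -0.067, 0.128]]
t 76
[[0.566, -0.077, 0.094], [0.563, -0.074, 0.097], [0.558, -0.079, 0.097], [0.555, -0.079, 0.098], [0.555, -0.095, 0.098], [0.552, -0.082, 0.099], [0.56, -0.09, 0.1], [0.555, -0.103, 0.1], [0.56, -0.095, 0.101], [0.555, -0.092, 0.101], [0.563, -0.095, 0.101], [0.557, -0.073, 0.103], [0.563, -0.097, 0.103], [0.554, -0.089, 0.104], [0.554, -0.1, 0.105], [0.499, -0.069, 0.123], [0.504, -0.066, 0.127], [0.493, -0.066, 0.128], [0.483, -0.066, 0.13]]
```

View pics/c1.png

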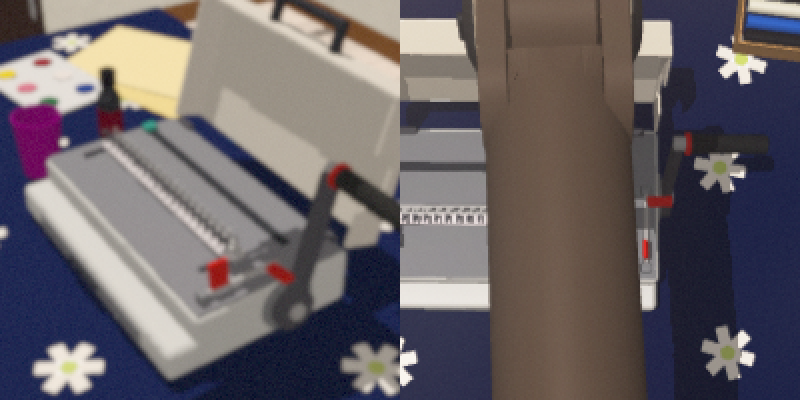

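The crop shows the cover leaning back, the paddle upright at (217,273) and the nose at (280,273). The paddle (x≈0.493, y≈-0.069, top 0.128) is 65 mm in front of the nose, so it is well clear of the handle's arm and I can push it straight in without tilting.

```bash
python3 -m pendant '[-1,-2.4,-3.8,0,0,0,0,-1,-2.4,-3.8,0,0,0,0,-1,-2.4,-3.8,0,0,0,0,-1,-2.3,-3.8,0,0,0,0,-1,0,0,-4.5,0,0,0,-1,0,0,-4.5,0,0,0,-1,0,0,-4.5,0,0,0,-1,0,0,-4.5,0,0,0,-1,0,0,-4.4,0,0,0,-1,0,0,-4.2,0,0,0,-1,0,0,-1.5,0,0,0,-1,0,0,-1.2,0,0,0,-1,0,0,0,0,0,0]'; python3 - <<'E'
from h import *
p,d=snap('side','side2');P=cloud('side',d);p=p.astype(int)
m=(p.max(-1)<90)&(P[...,2]>.24)&(P[...,0]>.66)&(P[...,0]<.85)&(abs(P[...,1]-.1)<.06)
print(m.sum(),np.round(np.median(P[m],0),3))
m=(p[...,0]>110)&(p[...,1]<70)&(p[...,2]<70)&(abs(P[...,0]-.493)<.03)&(abs(P[...,1]+.07)<.04);print(m.sum(),np.round(P[m].max(0),3))
E
```

```text
time_s: 8.0
position: [0.4844, -0.1019, 0.1922]
eef_rot: [[-0.001, 1.0, -0.002], [1.0, 0.001, -0.0], [-0.0, -0.002, -1.0]]
wrist_force: [-0.2, 0.8, 0.1]
grip_width: 0.0005
grip_force: 0.0
184 [0.737 0.069 0.296]
39 [ 0.49  -0.065  0.156]
```

The bar sits at (0.737, 0.296), so the cover is on its stop at about 1.83 rad. Next I'll push the paddle inboard and press it down.

```bash
python3 -m pendant '[-1,0,1,0,0,0,0,-1,0,1,0,0,0,0,-1,0,1,0,0,0,0,-1,0,1,0,0,0,0,-1,0,1,0,0,0,0,-1,0,0.7,-0.3,0,0,0,-1,0,0.4,-0.5,0,0,0,-1,0,0.2,-0.5,0,0,0,-1,0,0,0,0,0,0,-1,0,0,0,0,0,0]'; python3 - <<'E'
from h import *
p,d=snap('side','side3');P=cloud('side',d)
im=p[200:330,190:330,::-1];cv2.imwrite('pics/c3.png',cv2.resize(im,None,fx=4,fy=4,interpolation=3))
E
```

```text
time_s: 9.05
position: [0.4843, -0.039, 0.1799]
eef_rot: [[-0.001, 1.0, -0.001], [1.0, 0.001, -0.0], [-0.0, -0.001, -1.0]]
wrist_force: [-0.2, -0.6, -1.2]
grip_width: 0.0004
grip_force: 0.0
```

View pics/c3.png

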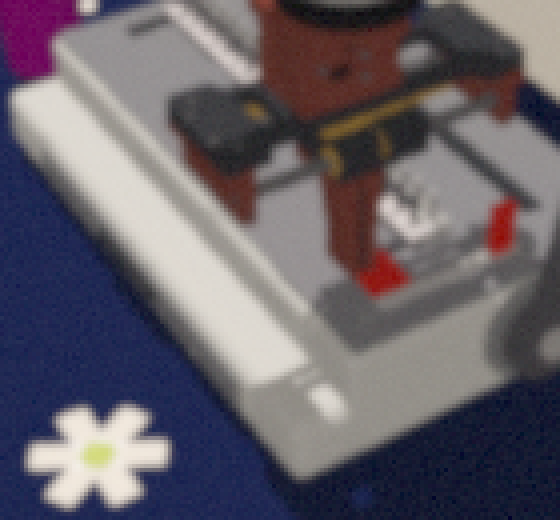

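The nose now stands up at (502,225) and the red paddle lies flat at (385,272), so the catch is flipped. Next I'll retreat upward and go above the grip.

```bash
python3 -m pendant '[-1,0,0,4,0,0,0,-1,0,0,4,0,0,0,-1,0,0,4,0,0,0,0.2,0,0,4,0,0,0,0.2,0,0,4,0,0,0,0.2,4.1,-4,0,0,0,0,0.2,4.2,-4,0,0,0,0,0.2,4.2,-4,0,0,0,0,0.2,0,0,0,0,0,0]'; python3 - <<'E'
from h import *
for n in('top','side'):
    p,d=snap(n,n+'4');P=cloud(n,d);p=p.astype(int)
    m=(p[...,0]>110)&(p[...,1]<70)&(p[...,2]<70)&(P[...,2]>.08)&(P[...,2]<.16)&(P[...,0]<.58)&(abs(P[...,1]+.06)<.06);Q=P[m]
    for a,b in((.47,.52),(.54,.58)):
        q=Q[(Q[:,0]>a)&(Q[:,0]<b)]
        if len(q):print(n,len(q),np.round(q.min(0),3),np.round(q.max(0),3))
    m=(p.max(-1)<90)&(P[...,2]>.2)&(P[...,2]<.235)&(P[...,0]>.56)&(P[...,0]<.66)&(P[...,1]<-.12)&(P[...,1]>-.22)
    print('grip',m.sum(),np.round(np.median(P[m],0),3) if m.any() else '')
E
```

```text
time_s: 10.0
position: [0.5948, -0.1476, 0.3781]
eef_rot: [[0.004, 1.0, -0.003], [1.0, -0.004, -0.004], [-0.004, -0.003, -1.0]]
wrist_force: [0.3, -0.8, -0.9]
grip_width: 0.0449
grip_force: 0.0
top 88 [ 0.485 -0.066  0.094] [ 0.504 -0.039  0.104]
top 22 [ 0.552 -0.08   0.085] [ 0.568 -0.067  0.131]
grip 103 [ 0.613 -0.133  0.225]
side 76 [ 0.482 -0.062  0.087] [ 0.506 -0.025  0.1  ]
side 56 [ 0.553 -0.076  0.099] [ 0.567 -0.069  0.129]
grip 464 [ 0.608 -0.173  0.221]
```

The paddle lies flat (z≈0.09–0.10, tip inboard) and the nose is upright, so the catch is free. Descend and grip.

```bash
python3 -m pendant '[0.2,0,0,0,0,0,0,0.2,0,0,-3.5,0,0,0,0.2,0,0,-3.5,0,0,0,0.2,0,0,-2,0,0,0,0.2,0,0,-1.2,0,0,0,0.2,0,0,0,0,0,0,-1,0,0,0,0,0,0,-1,0,0,0,0,0,0,-1,0,0,0,0,0,0,-1,0,0,0,0,0,0,-1,0,0,0,0,0,0]'; python3 - <<'E'
import numpy as np
r=.17;t=.25-np.linspace(0,1.07,16)
print(np.round(np.diff(r*np.sin(t))*100,2).tolist());print(np.round(np.diff(r*np.cos(t))*100,2).tolist())
E
```

```text
time_s: 11.2
position: [0.5933, -0.143, 0.279]
eef_rot: [[-0.001, 1.0, 0.001], [1.0, 0.001, -0.0], [-0.0, 0.001, -1.0]]
wrist_force: [5.0, 1.2, 6.2]
grip_width: 0.0233
grip_force: 30.0
[-1.18, -1.2, -1.21, -1.21, -1.21, -1.2, -1.18, -1.16, -1.14, -1.1, -1.06, -1.02, -0.97, -0.92, -0.86]
[0.26, 0.17, 0.09, 0.0, -0.09, -0.17, -0.26, -0.34, -0.42, -0.5, -0.58, -0.65, -0.73, -0.79, -0.86]
```

```bash
python3 -m pendant '[-1,-1.2,0,0.12,0,0,0,-1,-1.21,0,0.05,0,0,0,-1,-1.21,0,-0.04,0,0,0,-1,-1.21,0,-0.13,0,0,0,-1,-1.2,0,-0.2,0,0,0,-1,-1.18,0,-0.28,0,0,0,-1,-1.15,0,-0.36,0,0,0,-1,-1.12,0,-0.45,0,0,0,-1,0,0,0,0,0,0]'
```

```text
time_s: 12.1
position: [0.4978, -0.1429, 0.2658]
eef_rot: [[-0.0, 1.0, 0.002], [1.0, 0.0, 0.0], [0.0, 0.002, -1.0]]
wrist_force: [4.0, 2.0, 5.5]
grip_width: 0.0229
grip_force: 30.0
```

```bash
python3 -m pendant '[-1,-1.1,0,-0.5,0,0,0,-1,-1.06,0,-0.58,0,0,0,-1,-1.02,0,-0.65,0,0,0,-1,-0.97,0,-0.73,0,0,0,-1,-0.92,0,-0.79,0,0,0,-1,-0.4,0,-0.4,0,0,0,-1,0,0,0,0,0,0,-1,0,0,0,0,0,0]'; python3 -c "
from h import *
for n in('top','side'): snap(n,n+'5')
im=np.hstack([cv2.imread('pics/side5.png')[130:340,180:400],cv2.imread('pics/top5.png')[140:350,140:440]]);cv2.imwrite('pics/c5.png',cv2.resize(im,None,fx=1.5,fy=1.5))"
```

```text
time_s: 12.9
position: [0.4492, -0.1433, 0.2331]
eef_rot: [[-0.002, 1.0, 0.014], [1.0, 0.002, -0.001], [-0.001, 0.014, -1.0]]
wrist_force: [11.6, 3.8, 26.3]
grip_width: 0.0233
grip_force: 30.0
```

View pics/c5.png

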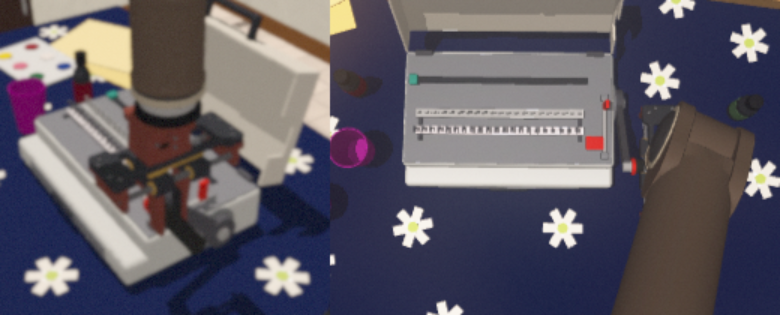

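The picture shows the handle pulled down and held, the hooks separated from the pins (rows at y≈112 and 130), the cover leaning back and the paddle flat at (594,142). The tumbler and bottles are standing where they were. The force rose from about 7 to 28 N, so the handle is at its stop. I'll hold briefly, then check the angle against the clock and force.

```bash
python3 -m pendant '[-1,-0.1,0,-0.1,0,0,0,-1,0,0,0,0,0,0,-1,0,0,0,0,0,0,-1,0,0,0,0,0,0,-1,0,0,0,0,0,0,-1,0,0,0,0,0,0,-1,0,0,0,0,0,0,-1,0,0,0,0,0,0]'; python3 - <<'E'
from h import *
p,d=snap('top','top6');P=cloud('top',d);p=p.astype(int)
# red ring of handle, before vs now
for f in('top0','top6'):
    p=np.load(f+'_p.npy').astype(int);P=cloud('top',np.load(f+'.npy'))
    m=(p[...,0]>110)&(p[...,1]<70)&(p[...,2]<80)&(P[...,2]>.13)&(P[...,1]<-.09)&(P[...,1]>-.13)
    c=P[m].mean(0);print(f,m.sum(),np.round(c,3),'lean',np.arctan2(c[0]-.567,c[2]-.05))
E
```

```text
time_s: 13.8
position: [0.4489, -0.1434, 0.2328]
eef_rot: [[-0.002, 1.0, 0.016], [1.0, 0.002, -0.001], [-0.001, 0.016, -1.0]]
wrist_force: [10.6, 4.8, 33.4]
grip_width: 0.0234
grip_force: 30.0
top0 30 [ 0.611 -0.11   0.225] lean 0.2483588836025894
top6 26 [ 0.447 -0.111  0.179] lean -0.7480818304654506
```

The extra push moved nothing (0.3 mm for 1.4 mm commanded). The ring's axis lies at about z 0.168, the forward-stop height, so the handle is on its stop.

```bash
python3 -c "
from workcell import manip
print(manip.close_job())"
```

```text
the job is handed in; nothing more can be done
None
```

I handed the job in at about 14 s: the cover leans on its stop, the catch is free, and the gripper holds the handle at its forward stop with the comb fingers spread; the bottles and tumbler were not touched, and no verdict was returned.

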